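# Unlock the bench stand and hold its arm up off the ball

### The arm

A 7-joint arm with a two-finger parallel gripper is mounted at the origin on a cart in front of the work surface, level with it; the furniture and walls round the work are solid. World frame = base frame: x ahead of the robot, y to its left, z up, the work surface at z = 0. Lengths are in mm, angles in rad, forces in N, time in s.
With the tool pointing down it reaches from about 425 to 1025 mm from the base axis. Payload 3.6 kg.
Tool frame: the origin (TCP) lies at the very end of the fingers, on their centre line; the grasp point (between the pads) lies 19 mm behind it; z points along the fingers, y is the direction in which the jaws open and shut (so a half turn about z gives the same grasp; the last joint's range is limited). The gripper opens to 85 mm and grips with 20 to 120 N. Pads are 22 mm wide; open, the fingers measure 114 mm over their backs; the gripper's body (76 mm by 85 mm) begins 54 mm behind the grasp point. The pads swing forward as they close: fully open they stand 13 mm farther back than shut.
Start: joints at [-1.409, 0.591, 0.048, 1.609, -0.033, 0.943, -0.034], TCP at [182.733, 701.597, 231.302] pointing down, gripper open.
Joint ranges: [-2.69, 2.69], [-0.47, 2.24], [-1.27, 1.36], [0.19, 2.51], [-1.53, 4.68], [0.08, 2.07], [-3.09, 3.09]. Speed limits (rad/s): [2.57, 2.57, 3.14, 3.14, 3.14, 3.14, 3.14].

### API

Orientations are given as a rotation vector (axis times angle).
In Python, from rig import readout, eyes, job gives the robot as it stands. The module is installed in compiled form; this text tells all that it offers.
- The arm moves only by the tool carry_out, never from a script. Its argument "deltas" is a list of rows, each a list of 3 entries, a list of its own where there are three numbers: the shift along the tool's x, y, z in cm, then the turn, a rotation vector about the tool's x, y, z in degrees, then the finger opening in cm, from 0 to 8.54. A call has 1 to 8 rows; each row shifts and turns the commanded pose from where the row before left it, along the tool's axes as they then stand; what a row does not reach is not made up. A row lasts 1/8 s, in which the tool goes at most 62.5 mm and 10.7 degrees, less where a joint would pass 70% of its speed; a pose out of reach is approached as far as the arm can. A call with a gripper value outside its range is refused whole. The fingers move at their own pace and stop on an object; "force" is the grip in N (left out, the last holds). Time passes only in rows, so rows that do not move let the fingers close. It gives the time, the measured TCP pose, the force and the opening at its end, in the units of the state.
- readout.sense(): the state, without advancing time (a new reading comes with each control period).
- eyes.read_camera(name): name is "scene" or "side" or "wrist"; returns (picture, depth): 420x560x3 uint8, red, green, blue; 420x560 float32, mm along the optical axis (not along the pixel's ray), 0 where there is no reading.
- eyes.camera_params(name): a dict with "intrinsics" (3x3 intrinsics, pixels), "k1" (the pictures are not rectified: a ray, as slopes to the right and down, at radius r is drawn at 1 + k1 r^2 times it, then the intrinsics apply), "T" (4x4, takes a point from camera to world coordinates); the wrist camera has in their place "tool_from_camera" (4x4, takes a point from camera to tool coordinates, whose origin is the TCP and whose axes are the flange's). Camera axes: x right, y up, looking along -z (the intrinsics and any distortion apply to the point x, -y, -z); pixel columns grow to the right and rows downward; lengths in mm; the calibration is good to about 2 mm. A picture is of the moment at which its call begins: read the wrist's pose just before it. camera_params takes no time and is no camera call.
- job.close_job(): hands the job in, once; it reports no verdict.
The state is a dict: "t": time; "qpos": joint angles; "qd": joint speeds; "tau": joint torques, N m; "tool_pos": TCP position; "ee_rot": TCP orientation; "wrist_force": force on the tool from outside, world axes, zero at the start; "torque": the same for the moment, N m; "gripper_width": opening from 0.0 (shut) to 1.0 (fully open).
Only numpy, scipy, OpenCV 4.12 (cv2) and the standard library are available. Lean on these libraries where they do the work, as an engineer would, in place of code of your own. Each camera call takes 0.05 s, during which the arm holds its last target.

### The job

The hinged steel arm of the small bench stand is parked on its ball and locked. Pull the black locking plug straight up out of its socket against its detent, and set it down gently on the worktop clear of the stand; then take the black fin of the latch on the arm's end, pull the latch sideways towards the empty socket against its spring, and lift the arm's end off the ball by at least 5 cm. Finish while holding the arm up, still and in the gripper, with the plug left lying or standing on the worktop; leave the cup, the timer and the bottle alone.

Things in the scene. Friction and masses are not known exactly. Their poses are not given: they have to be found in the camera images.
- stand: Fixed metal stand, T-shaped in plan, 153 x 262 mm. Origin: underside, under the arm. y points along the arm from the hinge (y = -120 mm) to the ball (x = 0, y = 90 mm; 28 mm across, top at z = 54 mm); the -x side, turned roughly to the robot, has the socket; z up. Base plate 8 mm thick; hooked keeper at x = 51 to 73, y = 90 mm, 47 mm high, catches the latch's toe. Hinge cheeks 56 mm high.
- socket (a point): Mouth of the square socket, a grey block 40 x 40 mm whose top is 40 mm above the worktop; on the stand at x = -60, y = 90, z = 40 mm. Hole 15.5 mm square, 28 mm deep, straight down.
- plug_mid (a point): Mid-point of the loose plug, 76 mm long, 60 g; z along it, up when seated; x, y as the stand's at the start. Black grip 20 (x) x 24 (y) mm, from 12 mm below this point to 38 above (top 90 mm over the worktop when seated); steel blade 14 x 14 mm, ends 38 mm below it. A sprung pin in the socket's wall holds it: about 10 to 16 N upward frees it within 4 mm. Seated, it blocks the latch.
- boom_hinge (a point): Point on the arm's hinge axis, midway between the cheeks, 45 mm above the worktop; the axis is horizontal, along the stand's x.
- boom (a joint): Arm's hinge angle, rad: 0 = parked on the ball, grows as the ball end rises, up to 0.8. Arm 0.45 kg, 50 mm wide at its end; it falls when let go (about 3 N lifts it at the fin).
- boom_end (a point): Top of the arm's ball end, over the ball: 62 mm above the worktop when parked, 210 mm from the hinge axis along y. Its axes are the arm's: x along the hinge axis, y along the arm.
- latch (a joint): How far the sprung latch is pulled, m: 0 = locked, stop at 0.014, motion along the stand's -x (towards the socket). Free of the keeper from 0.011; the seated plug stops it after 2 to 6 mm. Spring 5 N at 0, 10 N at the stop; it returns when let go.
- fin (a point): Grip point of the latch's upright black fin: 12 mm thick (stand's x), 26 mm wide (y), from 24 mm below this point to 18 above; 93 mm over the worktop when parked. It stands on a steel plate 22 mm wide that reaches 48 mm to the -x side (2 mm before the plug's grip) and 48 mm to the +x side, where a stem goes down to a toe under the keeper. Fin rides on the arm; lift the arm by it.
- cup: Bystander: clear specimen cup with an orange lid, 64 mm across, 63 mm high; origin under its centre.
- timer: Bystander: white bench timer, 38 x 64 x 61 mm; origin under its centre.
- bottle: Bystander: small brown bottle with a black cap, 34 mm across, 75 mm high; origin under its centre.

How it is judged:
By the outcome, as a careful person would: the job done as asked, in the order asked, and still so for the second after the job is handed in, while the arm keeps its last pose, push and grip.
It also fails if it takes over 48 s, if anything falls off the work surface, if the arm or the gripper's body presses on something with over 40 N, if the wrist force passes 120 N, or if a joint passes its speed limit or range.

## Working session

There is one attempt and no reset: what is moved stays moved. The work goes in short steps, Python scripts to look and compute and a tool call to move; the robot and the scene stay as the last step left them, time stands still between calls to the robot, and variables do not carry over. Pictures are saved under pics/ and viewed, and the job is handed in when it is done.

Besides the shell and the picture viewer there is one more tool, called after "Request:" by a JSON object that holds its "method" and its "body", one argument or row to a line. carry_out: Moves the arm, as the interface text tells. Its arguments: {"type":"object","properties":{"deltas":{"type":"array"},"force":{"type":"number"}},"required":["deltas"]}

```bash
mkdir -p pics; cat > h.py <<'E'
import numpy as np, cv2
from rig import readout, eyes, job
from scipy.spatial.transform import Rotation as R
def save(name,img): cv2.imwrite('pics/'+name+'.png',cv2.cvtColor(img,cv2.COLOR_RGB2BGR))
def ray(name,uv,T=None):
    p=eyes.camera_params(name);K=np.array(p['intrinsics']);k1=p['k1']
    T=np.array(p['T']) if T is None else T
    uv=np.atleast_2d(np.array(uv,float))
    s=np.c_[(uv[:,0]-K[0,2])/K[0,0],(uv[:,1]-K[1,2])/K[1,1]]
    u=s.copy()
    for _ in range(30): u=s/(1+k1*(u**2).sum(1,keepdims=True))
    d=np.c_[u[:,0],-u[:,1],-np.ones(len(u))]
    return T[:3,3],d@T[:3,:3].T   # depth d -> o + depth*dir
def plane(name,uv,z,T=None):
    o,d=ray(name,uv,T); return o+d*((z-o[2])/d[:,2])[:,None]
def wristT(st):
    p=eyes.camera_params('wrist');M=np.eye(4);M[:3,:3]=R.from_rotvec(st['ee_rot']).as_matrix();M[:3,3]=st['tool_pos']
    return M@np.array(p['tool_from_camera'])
def cloud(name,depth,T=None):
    h,w=depth.shape;v,u=np.mgrid[:h,:w]
    o,d=ray(name,np.c_[u.ravel(),v.ravel()],T)
    return (o+d*depth.reshape(-1,1)).reshape(h,w,3)
E
python3 - <<'E'
from h import *
st=readout.sense();print(st)
for n in ['scene','side','wrist']:
    im,d=eyes.read_camera(n);save(n+'0',im);np.savez('pics/'+n+'0.npz',im=im,d=d);print(n,eyes.camera_params(n))
E
```

```text
{'t': 0.0, 'qpos': array([-1.4095111 ,  0.59211571,  0.04830934,  1.60983915, -0.03329261,
        0.94264917, -0.03368445]), 'qd': array([ 0.00067978, -0.00044117, -0.00012918, -0.00149423,  0.00050644,
        0.00045131,  0.00010639]), 'tau': array([-3.30631701e-04, -5.48690057e+01,  1.54653121e+00, -1.98126268e+01,
        9.37603356e-03,  8.93998251e-03,  1.14290171e-05]), 'tool_pos': array([182.52183361, 700.80227609, 230.13731846]), 'ee_rot': array([-0.39897201, -3.11600834,  0.00345855]), 'wrist_force': array([-0.02092906,  0.28171632,  0.3179622 ]), 'torque': array([ 0.01409297, -0.01817872, -0.02634748]), 'gripper_width': 0.9981065751556096}
scene {'intrinsics': array([[383.36937547,   0.        , 276.28602934],
       [  0.        , 383.36937547, 216.54209965],
       [  0.        ,   0.        ,   1.        ]]), 'k1': -0.02857058823282212, 'T': array([[-5.39185446e-01,  6.37862107e-01, -5.49919073e-01,
        -8.60580972e+01],
       [-8.42185085e-01, -4.06955280e-01,  3.53711298e-01,
         1.04401251e+02],
       [ 1.82656378e-03,  6.53849626e-01,  7.56622317e-01,
  
[... 527 characters left out ...]
01,  6.64311045e-01,
         1.22049334e+03],
       [ 0.00000000e+00,  0.00000000e+00,  0.00000000e+00,
         1.00000000e+00]])}
wrist {'intrinsics': array([[358.59097337,   0.        , 272.74336614],
       [  0.        , 358.59097337, 215.58166518],
       [  0.        ,   0.        ,   1.        ]]), 'k1': -0.035638654108889334, 'tool_from_camera': array([[ 5.24584675e-04,  9.65202237e-01,  2.61504047e-01,
         6.68185310e+01],
       [ 9.99999783e-01, -6.10285372e-04,  2.46513376e-04,
         6.49134307e-01],
       [ 3.97527357e-04,  2.61503861e-01, -9.65202348e-01,
        -1.42870847e+02],
       [ 0.00000000e+00,  0.00000000e+00,  0.00000000e+00,
         1.00000000e+00]])}
```

View pics/scene0.png

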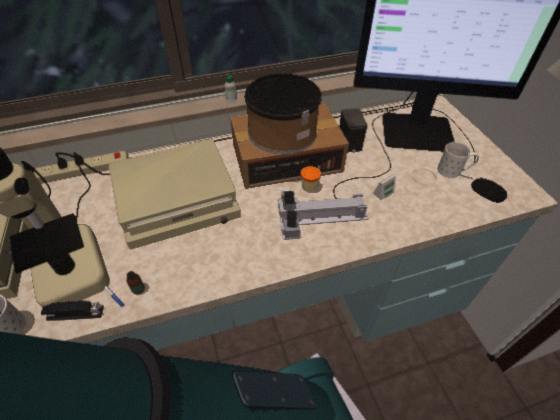

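View pics/side0.png

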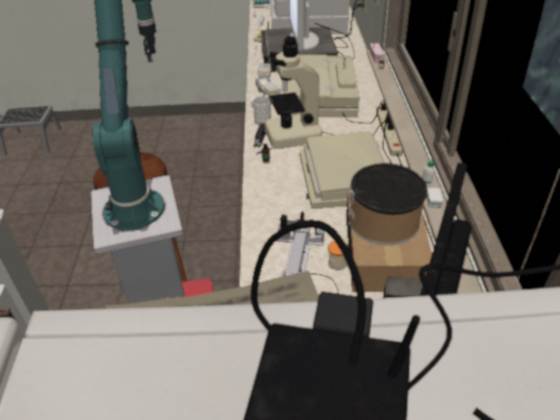

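View pics/wrist0.png

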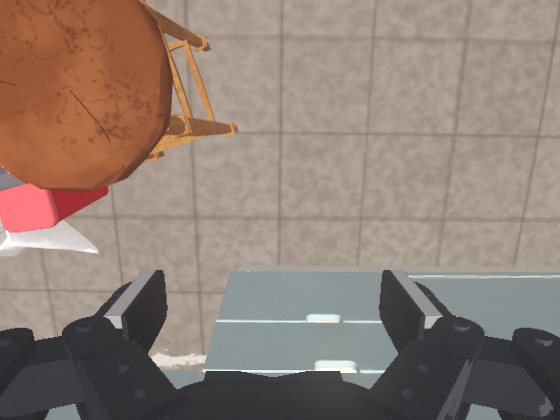

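```bash
python3 - <<'E'
from h import *
for n,(x0,y0,x1,y1),s in [('scene',(260,160,400,250),5),('side',(255,190,365,290),6)]:
    z=np.load(f'pics/{n}0.npz');im,d=z['im'],z['d']
    save(n+'0c',cv2.resize(im[y0:y1,x0:x1],None,fx=s,fy=s,interpolation=cv2.INTER_CUBIC))
    c=cloud(n,d)
    for uv in ([(291,201),(289,196),(291,225),(360,208),(311,172),(385,185),(137,283),(300,260),(200,250)] if n=='scene' else [(284,220),(303,218),(296,260),(266,153),(336,248),(250,240)]): print(n,uv,c[uv[1],uv[0]].round(0))
E
```

```text
scene (291, 201) [ 513. -330.   83.]
scene (289, 196) [ 520. -327.   99.]
scene (291, 225) [ 462. -297.   51.]
scene (360, 208) [ 405. -498.   54.]
scene (311, 172) [ 597. -462.   63.]
scene (385, 185) [ 440. -630.   48.]
scene (137, 283) [514. 128.  48.]
scene (300, 260) [ 379. -272.    1.]
scene (200, 250) [556. -56.   2.]
side (284, 220) [ 470. -315.   83.]
side (303, 218) [ 525. -343.  100.]
side (296, 260) [ 461. -465.   50.]
side (266, 153) [529. 110.  47.]
side (336, 248) [ 591. -464.   61.]
side (250, 240) [ 360. -287.    1.]
```

View pics/scene0c.png

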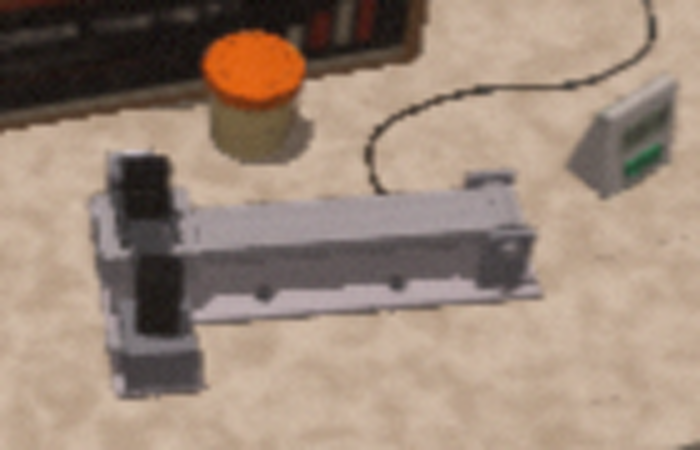

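View pics/side0c.png

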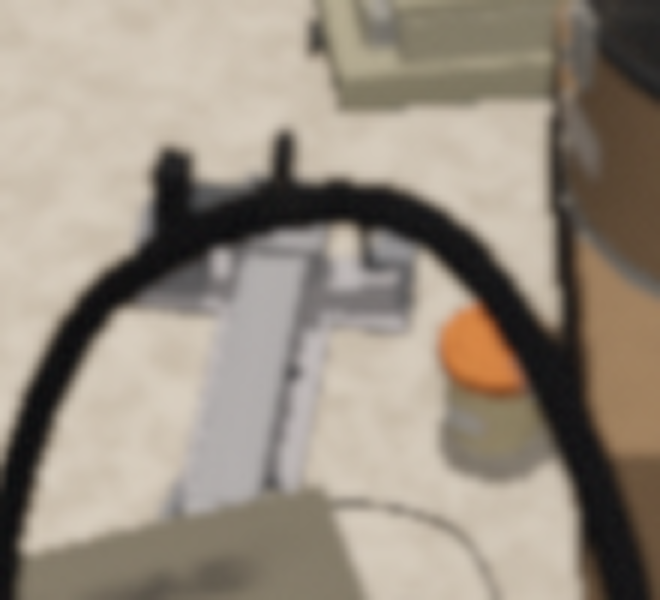

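```bash
python3 - <<'E'
from h import *
pts=[]
for n in ['scene','side']:
    z=np.load(f'pics/{n}0.npz');c=cloud(n,z['d'])[z['d']>0];pts.append(c)
p=np.vstack(pts);p=p[(p[:,2]<600)&(p[:,2]>-50)]
print('x bins',list(range(300,900,60)))
for y in range(800,-700,-60):
    print(y,[ (int(q[:,2].max()) if len(q:=p[(abs(p[:,0]-x-30)<30)&(abs(p[:,1]-y-30)<30)]) else '.') for x in range(300,900,60)])
E
```

```text
x bins [300, 360, 420, 480, 540, 600, 660, 720, 780, 840]
800 ['.', '.', '.', '.', '.', 6, 70, 106, 106, 365]
740 ['.', '.', '.', '.', '.', 29, 68, 68, 6, 387]
680 ['.', '.', '.', '.', 3, 44, 46, 9, '.', 129]
620 ['.', '.', '.', '.', 4, 66, 70, 5, '.', 127]
560 ['.', '.', '.', '.', 30, 67, 73, 63, '.', 123]
500 ['.', '.', '.', 2, 32, '.', 125, 122, '.', 124]
440 ['.', '.', '.', 6, 96, 98, 126, 126, '.', 125]
380 ['.', '.', '.', 6, 95, 93, 125, 126, '.', 125]
320 ['.', '.', '.', 9, 52, 168, 165, 161, 123, 129]
260 ['.', '.', 5, 46, 161, 433, 437, 330, 278, 112]
200 ['.', '.', 7, 46, 356, 433, 436, 329, 274, 11]
140 ['.', '.', 9, 73, 165, 168, 170, 119, 50, 9]
80 ['.', '.', 11, 81, 58, 42, 96, 98, 98, 5]
20 ['.', 3, 9, 7, 11, 76, 99, 103, 107, 107]
-40 ['.', 6, 9, 9, 8, 91, 100, 104, 106, 111]
-100 ['.', 9, 8, 9, 9, 93, 102, 104, 105, 111]
-160 [-11, 9, 8, 6, 39, 96, 102, 105, 109, 110]
-220 [6, 11, 8, 7, 44, 99, 102, 105, 104, 106]
-280 [7, 6, 42, 34, 7, 97, 124, 102, 105, 106]
-340 [5, 8, 93, 113, 72, 7, 127, 260, 127, 126]
-400 [10, 7, 58, 113, 71, 269, 269, 269, 269, 264]
-460 [7, 8, 60, 57, 68, 269, 267, 263, 271, 268]
-520 [5, 60, 60, 15, 68, 272, 268, 262, 268, 271]
-580 [5, 54, 59, 5, 127, 264, 270, 270, 270, 171]
-640 [5, 5, 65, 9, 124, 127, 128, 128, 167, 167]
```

Request:
{"method": "carry_out", "body": {
  "deltas": [
    [[-2.95,-4.03,-0.9],[0,0,0],8.5],
    [[-2.95,-4.03,-0.9],[0,0,0],8.5],
    [[-2.95,-4.03,-0.9],[0,0,0],8.5],
    [[-2.95,-4.03,-0.9],[0,0,0],8.5],
    [[-2.95,-4.03,-0.9],[0,0,0],8.5],
    [[-2.95,-4.03,-0.9],[0,0,0],8.5],
    [[-2.95,-4.03,-0.9],[0,0,0],8.5],
    [[-2.95,-4.03,-0.9],[0,0,0],8.5]
  ]
}}

```text
t: 1.15
tool_pos: [330.3, 328.4, 303.5]
ee_rot: [0.399, 3.116, 0.0]
wrist_force: [0.9, -0.9, -0.0]
gripper_width: 0.994
```

Request:
{"method": "carry_out", "body": {
  "deltas": [
    [[-3.67,-3.53,0],[0,0,0],8.5],
    [[-3.67,-3.53,0],[0,0,0],8.5],
    [[-3.67,-3.53,0],[0,0,0],8.5],
    [[-2.08,-5.6,0],[0,0,0],8.5],
    [[-2.08,-5.6,0],[0,0,0],8.5],
    [[-2.08,-5.6,0],[0,0,0],8.5],
    [[-2.08,-5.6,0],[0,0,0],8.5],
    [[-2.08,-5.6,0],[0,0,0],8.5]
  ]
}}

```text
t: 2.15
tool_pos: [439.6, -99.0, 303.5]
ee_rot: [0.398, 3.116, 0.001]
wrist_force: [1.6, 0.1, 0.3]
gripper_width: 0.996
```

Request:
{"method": "carry_out", "body": {
  "deltas": [
    [[-1.44,-5.57,0],[0,0,0],8.5],
    [[-1.44,-5.57,0],[0,0,0],8.5],
    [[-1.44,-5.57,0],[0,0,0],8.5],
    [[-1.44,-5.57,0],[0,0,0],8.5],
    [[0,0,0],[0,0,0],8.5],
    [[0,0,0],[0,0,0],8.5]
  ]
}}

```text
t: 2.9
tool_pos: [439.1, -326.7, 302.8]
ee_rot: [-0.399, -3.115, -0.002]
wrist_force: [-0.2, 0.3, -0.3]
gripper_width: 0.995
```

```bash
python3 - <<'E'
from h import *
st=readout.sense();print(st['qpos'].round(2),st['tool_pos'],st['ee_rot'])
im,d=eyes.read_camera('wrist');save('w1',im);np.savez('pics/w1.npz',im=im,d=d,p=st['tool_pos'],r=st['ee_rot'])
E
```

```text
[ 0.12  0.32  0.57  1.95 -0.21  0.93  2.11] [ 439.09410768 -326.67756112  302.8193403 ] [-3.99403140e-01 -3.11500230e+00 -1.87746864e-03]
```

View pics/w1.png

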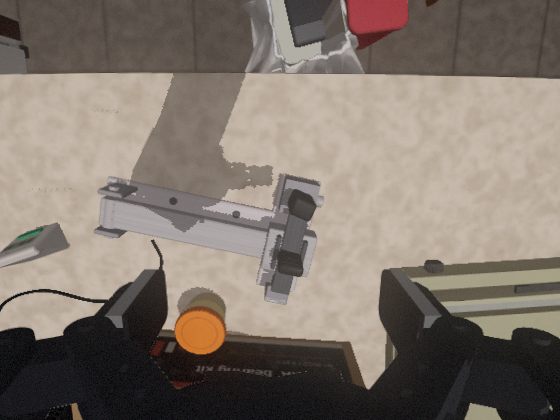

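```bash
python3 - <<'E'
from h import *
z=np.load('pics/w1.npz');im,d=z['im'],z['d']
T=wristT(dict(tool_pos=z['p'],ee_rot=z['r']));c=cloud('wrist',d,T)
x0,y0,x1,y1=80,160,340,320
save('w1c',cv2.resize(im[y0:y1,x0:x1],None,fx=3,fy=3,interpolation=cv2.INTER_CUBIC))
sub=np.zeros(d.shape,bool);sub[165:310,90:335]=1
print('table',np.median(c[100:150,350:450,2]))
dark=im.max(2)<45
for nm,lo,hi in [('fin',105,118),('plug',84,97),('plate',64,76)]:
    m=sub&(c[...,2]>lo)&(c[...,2]<hi)&(dark if nm!='plate' else True)
    n,l,s,ce=cv2.connectedComponentsWithStats(m.astype(np.uint8))
    for i in range(1,n):
        if s[i,4]>25:
            q=c[l==i]; r=cv2.minAreaRect(q[:,:2].astype(np.float32))
            print(nm,s[i],ce[i].round(1),np.median(q,0).round(1),r)
# arm top edges: heights
for uv in [(190,215),(130,205),(250,240),(115,186),(108,232),(275,295),(300,183),(290,265),(301,200),(200,330)]: print(uv,c[uv[1],uv[0]].round(1))
E
```

```text
table 0.25650767836347654
plate [288 192  26  16  56] [299.7 197.3] [ 460.1 -301.3   70.8] ((460.9114074707031, -301.95526123046875), (27.937381744384766, 12.19782543182373), 87.14765930175781)
plate [ 270  213   38   82 1392] [288.2 251.3] [ 512.6 -326.1   68.8] ((522.6648559570312, -329.55010986328125), (36.665279388427734, 95.85165405273438), 65.54692840576172)
(190, 215) [ 453.5 -427.4   50.2]
(130, 205) [ 424.8 -489.7   51.4]
(250, 240) [ 499.3 -368.8   51.8]
(115, 186) [ 400.2 -500.8   46.6]
(108, 232) [ 447.7 -523.6   56. ]
(275, 295) [ 576.7 -358.8   48. ]
(300, 183) [ 450.9 -296.8   41.4]
(290, 265) [ 517.7 -328.3  107.6]
(301, 200) [ 458.8 -301.4   90.9]
(200, 330) [ 591.8 -457.    63. ]
```

View pics/w1c.png

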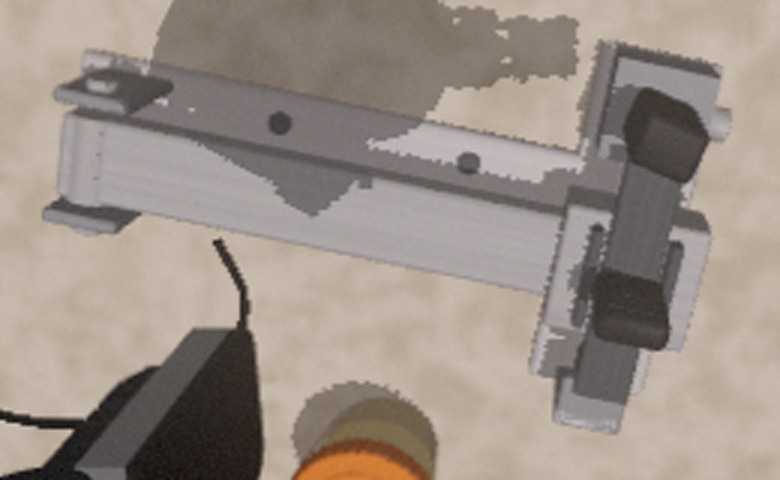

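```bash
python3 - <<'E'
from h import *
z=np.load('pics/w1.npz');im,d=z['im'],z['d']
T=wristT(dict(tool_pos=z['p'],ee_rot=z['r']));c=cloud('wrist',d,T)
print('cam',T[:3,3])
sub=np.zeros(d.shape,bool);sub[165:310,90:335]=1
g=(im.astype(int).max(2)<75)
m=sub&(c[...,2]>76)
n,l,s,ce=cv2.connectedComponentsWithStats(m.astype(np.uint8))
for i in range(1,n):
    if s[i,4]>25:
        q=c[l==i]; print(s[i],ce[i],q.min(0).round(1),q.max(0).round(1),np.histogram(q[:,2],bins=range(76,124,3))[0])
for lo,hi in [(104,116),(85,96)]:
    mm=m&(c[...,2]>lo)&(c[...,2]<hi)
    n,l,s,ce=cv2.connectedComponentsWithStats(mm.astype(np.uint8))
    for i in range(1,n):
        if s[i,4]>25:
            q=c[l==i];print(lo,s[i],ce[i].round(1),q.mean(0).round(1),cv2.minAreaRect(q[:,:2].astype(np.float32)))
big=cv2.resize(im[180:300,240:340],None,fx=6,fy=5,interpolation=cv2.INTER_CUBIC)
big=np.clip(big.astype(int)*2,0,255).astype(np.uint8);save('w1d',big)
E
```

```text
cam [ 374.73477027 -309.37954408  445.76996422]
[288 195  29  26 497] [301.69014085 207.37625755] [ 374.7 -316.6   76. ] [ 481.7 -287.7  445.8] [ 18  13  26  28 365  46   0   0   0   0   0   0   0   0   0]
[277 252  26  25 536] [289.43283582 263.92537313] [ 374.7 -342.    76.3] [ 531.5 -309.4  445.8] [ 22  22  28  22  20  31  22  35  20  34  61 211   7   0   0]
[  99  270   69   40 1861] [140.85814078 293.2090274 ] [ 374.7 -379.   315.3] [ 435.1 -309.4  445.8] [0 0 0 0 0 0 0 0 0 0 0 0 0 0 0]
104 [278 261  25  16 307] [290.2 268.5] [ 520.6 -328.9  109.5] ((521.4288330078125, -329.0877990722656), (25.60763168334961, 12.395369529724121), 65.72598266601562)
85 [289 196  27  25 439] [302.1 208.3] [ 467.8 -302.3   89.7] ((468.5254211425781, -302.25653076171875), (23.61182403564453, 20.151260375976562), 52.329410552978516)
85 [277 254  25  11  93] [288.7 258. ] [ 516.7 -328.6   90.9] ((517.3832397460938, -328.4745788574219), (25.841567993164062, 7.323977470397949), 78.08663940429688)
```

View pics/w1d.png

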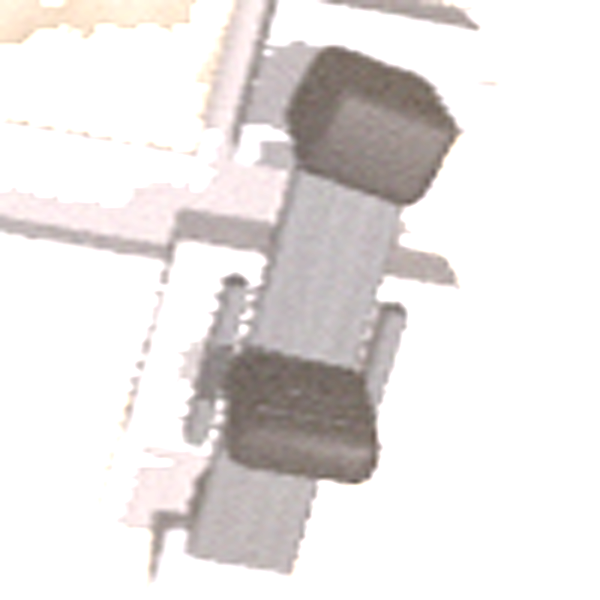

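Request:
{"method": "carry_out", "body": {
  "deltas": [
    [[0,0,0],[0,0,5.2],6],
    [[0,0,0],[0,0,5.2],6],
    [[-0.37,0.84,3.8],[0,0,0],5.5],
    [[-0.37,0.84,3.8],[0,0,0],5.5],
    [[-0.37,0.84,3.8],[0,0,0],5.5],
    [[-0.37,0.84,3.8],[0,0,0],5.5],
    [[0,0,0],[0,0,0],5.5],
    [[0,0,0],[0,0,0],5.5]
  ]
}}

```text
t: 3.95
tool_pos: [467.6, -302.9, 152.4]
ee_rot: [0.678, 3.066, -0.0]
wrist_force: [0.3, 0.5, 0.5]
gripper_width: 0.641
```

```bash
cat > look.py <<'E'
from h import *
import sys
def run(tag,boxes):
    st=readout.sense();im,d=eyes.read_camera('wrist');save(tag,im)
    M=R.from_rotvec(st['ee_rot']).as_matrix()
    print('pos',st['tool_pos'].round(1),'yaw_y',np.degrees(np.arctan2(M[1,1],M[0,1])).round(2),'z',M[:,2].round(3),'F',st['wrist_force'].round(1),'w',st['gripper_width'].round(3),'q',st['qpos'].round(2))
    T=wristT(st);c=cloud('wrist',d,T);ok=d>0
    for nm,lo,hi,cx,cy in boxes:
        m=ok&(c[...,2]>lo)&(c[...,2]<hi)&(np.hypot(c[...,0]-cx,c[...,1]-cy)<25)
        if m.sum()<20: print(nm,'none');continue
        q=c[m];v,u=np.nonzero(m);print(nm,m.sum(),(u.mean().round(),v.mean().round()),q.mean(0).round(1),cv2.minAreaRect(q[:,:2].astype(np.float32)))
    return st,im,d,c
E
python3 -c "
from look import *
run('w2',[('fin',107,114,521,-329),('plug',86,93,468,-303)])"
```

```text
Traceback (most recent call last):
  File "look.py", line 6, in run
    print('pos',st['tool_pos'].round(1),'yaw_y',np.degrees(np.arctan2(M[1,1],M[0,1])).round(2),'z',M[:,2].round(3),'F',st['wrist_force'].round(1),'w',st['gripper_width'].round(3),'q',st['qpos'].round(2))
                                                                                                                                                      ^^^^^^^^^^^^^^^^^^^^^^^^^
AttributeError: 'float' object has no attribute 'round'
```

View pics/w2.png

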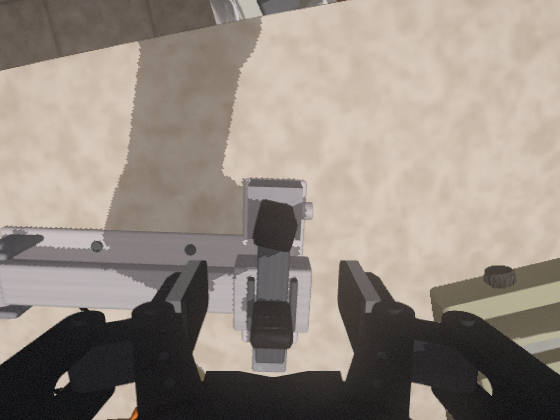

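```bash
sed -i "s/st\['gripper_width'\].round(3)/round(st['gripper_width'],3)/" look.py
python3 -c "
from look import *
run('w3',[('fin',107,114,521,-329),('plug',86,93,468,-303),('plug lo',50,84,468,-303)])"
```

```text
pos [ 467.8 -303.6  153. ] yaw_y 65.03 z [ 0.002 -0.001 -1.   ] F [ 0.5 -0.7  0.2] w 0.641 q [ 0.15  0.53  0.48  2.07 -0.41  0.63  2.05]
fin 733 (np.float64(272.0), np.float64(338.0)) [ 521.  -328.5  110. ] ((521.8034057617188, -328.7099609375), (25.332069396972656, 11.91151237487793), 65.98391723632812)
plug 1222 (np.float64(275.0), np.float64(232.0)) [ 467.9 -301.6   89.9] ((468.6438903808594, -301.8688049316406), (23.989437103271484, 20.508312225341797), 51.64385986328125)
plug lo 795 (np.float64(274.0), np.float64(227.0)) [ 470.8 -303.5   69.3] ((474.5599060058594, -305.82794189453125), (26.67233657836914, 35.727508544921875), 56.636959075927734)
```

```bash
python3 - <<'E'
import cv2,numpy as np
im=cv2.imread('pics/w3.png')[170:380,220:330]
cv2.imwrite('pics/w3c.png',np.clip(cv2.resize(im,None,fx=2.8*1.9,fy=2.8,interpolation=cv2.INTER_CUBIC).astype(int)*2.5,0,255).astype(np.uint8) if 0 else np.clip(cv2.resize(im,None,fx=2.8,fy=2.8,interpolation=cv2.INTER_CUBIC).astype(int)*2.5,0,255).astype(np.uint8))
E
```

```text
(no output)
```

View pics/w3c.png

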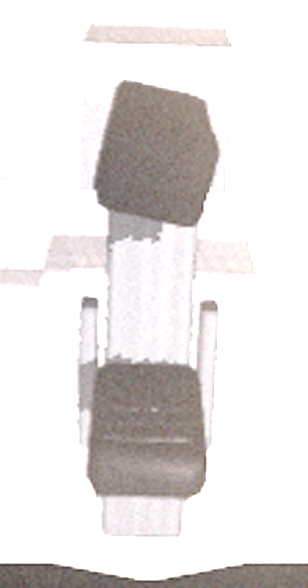

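Request:
{"method": "carry_out", "body": {
  "deltas": [
    [[0,0,0],[0,0,6],5],
    [[0,0,0],[0,0,6],5],
    [[0.44,0.18,1.5],[0,0,0],5],
    [[0,0,2.5],[0,0,0],5],
    [[0,0,2.5],[0,0,0],5],
    [[0,0,1.8],[0,0,0],5],
    [[0,0,1.0],[0,0,0],5],
    [[0,0,0],[0,0,0],5]
  ],
  "force": 50
}}

```text
t: 5.05
tool_pos: [464.3, -299.0, 57.9]
ee_rot: [-0.996, -2.979, -0.001]
wrist_force: [-0.4, -0.6, 0.1]
gripper_width: 0.587
```

```bash
python3 -c "
from look import *
run('w4',[('fin',107,114,521,-329),('plug',86,93,468,-303)])"
```

```text
pos [ 464.3 -299.    57.9] yaw_y 53.01 z [-0.001  0.001 -1.   ] F [-0.4 -0.6  0.1] w 0.587 q [ 0.21  0.68  0.39  2.12 -0.59  0.45  1.99]
fin none
plug 3517 (np.float64(270.0), np.float64(326.0)) [ 466.8 -301.6   89.8] ((464.3213806152344, -306.7448425292969), (37.637123107910156, 20.05613136291504), 52.53199005126953)
```

View pics/w4.png

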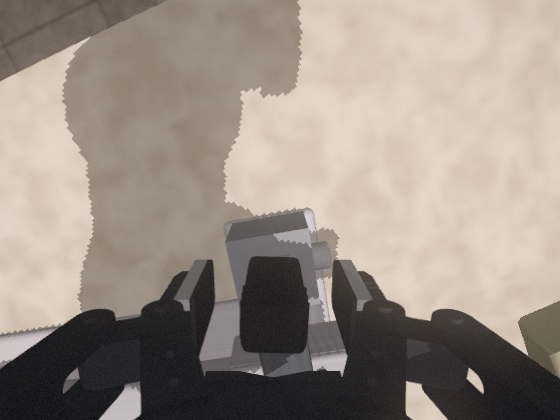

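The plug (about 240–308 px wide, centred near column 274) sits aligned between the pads. Closing.

Request:
{"method": "carry_out", "body": {
  "deltas": [
    [[0,0,0],[0,0,0],1.5],
    [[0,0,0],[0,0,0],1.5],
    [[0,0,0],[0,0,0],1.5],
    [[0,0,0],[0,0,0],1.5]
  ],
  "force": 50
}}

```text
t: 5.6
tool_pos: [465.0, -299.4, 59.0]
ee_rot: [0.995, 2.979, -0.0]
wrist_force: [-0.5, 1.5, 5.4]
gripper_width: 0.268
```

Request:
{"method": "carry_out", "body": {
  "deltas": [
    [[0,0,-0.2],[0,0,0],1.5],
    [[0,0,-0.2],[0,0,0],1.5],
    [[0,0,-0.3],[0,0,0],1.5],
    [[0,0,-0.3],[0,0,0],1.5]
  ]
}}

```text
t: 6.1
tool_pos: [464.9, -299.1, 65.0]
ee_rot: [-0.994, -2.979, 0.005]
wrist_force: [5.5, -4.9, -29.6]
gripper_width: 0.271
```

Request:
{"method": "carry_out", "body": {
  "deltas": [
    [[0,0,-0.2],[0,0,0],1.5],
    [[0,0,-0.2],[0,0,0],1.5]
  ]
}}

```text
t: 6.35
tool_pos: [464.9, -299.2, 69.8]
ee_rot: [-0.995, -2.979, 0.004]
wrist_force: [4.5, -3.5, -23.9]
gripper_width: 0.273
```

```bash
python3 -c "
from look import *
run('w5',[('plug',80,115,468,-303)])"
```

```text
pos [ 464.9 -299.2   69.8] yaw_y 53.05 z [-0.001 -0.002 -1.   ] F [  4.5  -3.5 -23.9] w 0.273 q [ 0.19  0.66  0.42  2.12 -0.57  0.47  1.98]
plug 7419 (np.float64(270.0), np.float64(307.0)) [ 462.5 -298.1   98.6] ((464.156982421875, -300.34918212890625), (43.368526458740234, 27.92445945739746), 51.731815338134766)
```

View pics/w5.png

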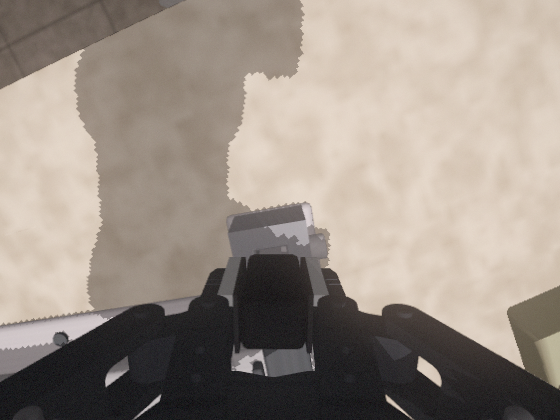

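```bash
python3 -c "
from look import *
st,im,d,c=run('w5b',[])
for v in range(258,345,8): print(v,c[v,275].round(1),c[v,262].round(1))"
```

```text
pos [ 464.9 -299.2   70.2] yaw_y 53.04 z [-0.001 -0.002 -1.   ] F [  4.4  -3.2 -20.1] w 0.271 q [ 0.19  0.66  0.42  2.12 -0.57  0.47  1.98]
258 [ 461.2 -294.8   60.5] [ 458.  -299.9   59.2]
266 [ 461.8 -295.3   67.9] [ 458.1 -299.6   68.8]
274 [ 461.6 -295.2   76.8] [ 458.4 -299.5   76.9]
282 [ 461.3 -295.    85. ] [ 458.6 -299.4   84. ]
290 [ 461.4 -295.1   91.4] [ 458.4 -298.9   91.7]
298 [ 461.  -294.9   98.5] [ 458.9 -299.1   97. ]
306 [ 462.3 -295.9  101.2] [ 411.7 -258.4  213.1]
314 [ 464.5 -297.5  101.9] [ 462.  -301.3  101.4]
322 [ 467.5 -299.7  100.9] [ 464.9 -303.5  100.7]
330 [ 470.  -301.6  101.2] [ 467.1 -305.2  101.4]
338 [ 472.6 -303.6  101.1] [ 470.  -307.4  100.8]
```

Request:
{"method": "carry_out", "body": {
  "deltas": [
    [[-0.05,0,-0.4],[0,0,0],1.5],
    [[-0.03,0,-0.4],[0,0,0],1.5],
    [[0,0,-0.5],[0,0,0],1.5],
    [[0,0,-0.5],[0,0,0],1.5],
    [[0,0,-0.6],[0,0,0],1.5]
  ]
}}

```text
t: 7.08
tool_pos: [465.1, -299.6, 97.6]
ee_rot: [0.998, 2.978, 0.001]
wrist_force: [-0.0, 0.7, -0.7]
gripper_width: 0.27
```

Request:
{"method": "carry_out", "body": {
  "deltas": [
    [[0,0,-1.5],[0,0,0],1.5],
    [[2.27,1.56,0],[0,0,0],1.5],
    [[2.27,1.56,0],[0,0,0],1.5],
    [[2.27,1.56,0],[0,0,0],1.5],
    [[2.27,1.56,0],[0,0,0],1.5],
    [[0,0,2.0],[0,0,0],1.5],
    [[0,0,2.0],[0,0,0],1.5],
    [[0,0,1.2],[0,0,0],1.5]
  ]
}}

```text
t: 8.07
tool_pos: [430.6, -195.1, 59.4]
ee_rot: [0.996, 2.979, 0.001]
wrist_force: [-0.2, 0.3, -1.3]
gripper_width: 0.272
```

Request:
{"method": "carry_out", "body": {
  "deltas": [
    [[0,0,0.6],[0,0,0],1.5],
    [[0,0,0.2],[0,0,0],1.5],
    [[0,0,0],[0,0,0],1.5]
  ]
}}

```text
t: 8.45
tool_pos: [430.4, -195.3, 51.6]
ee_rot: [0.997, 2.979, -0.0]
wrist_force: [0.5, -1.1, -0.4]
gripper_width: 0.271
```

```bash
python3 -c "
from look import *
st,im,d,c=run('w6',[])
for v in range(258,345,8): print(v,c[v,275].round(1),c[v,262].round(1))"
```

```text
pos [ 430.4 -195.3   51.6] yaw_y 52.99 z [ 0. -0. -1.] F [ 0.5 -1.1 -0.4] w 0.271 q [ 0.09  0.63  0.32  2.29 -0.67  0.31  1.93]
258 [ 426.7 -190.9   41.7] [ 423.3 -195.8   41.4]
266 [ 427.  -191.2   50. ] [ 423.6 -195.7   50.1]
274 [ 427.2 -191.4   57.8] [ 423.6 -195.4   58.7]
282 [ 427.  -191.3   65.7] [ 423.9 -195.3   65.9]
290 [ 426.7 -191.1   73.3] [ 423.9 -195.1   73. ]
298 [ 427.  -191.4   78.6] [ 424. -195.   79.]
306 [ 427.6 -191.9   82.8] [ 425.1 -195.7   82.5]
314 [ 429.9 -193.6   83.4] [ 427.5 -197.5   82.7]
322 [ 432.6 -195.7   82.9] [ 429.7 -199.2   83.2]
330 [ 435.3 -197.7   82.8] [ 432.6 -201.4   82.6]
338 [ 437.7 -199.5   83.1] [ 435.2 -203.4   82.7]
```

View pics/w6.png

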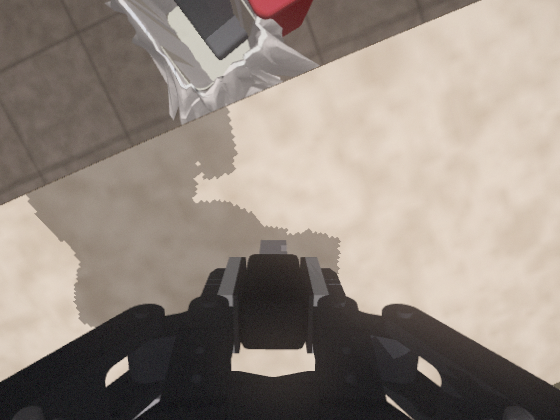

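Request:
{"method": "carry_out", "body": {
  "deltas": [
    [[0,0,0.4],[0,0,0],1.5],
    [[0,0,0.15],[0,0,0],1.5],
    [[0,0,0],[0,0,0],1.5]
  ]
}}

```text
t: 8.88
tool_pos: [430.2, -195.1, 45.7]
ee_rot: [-0.997, -2.979, -0.0]
wrist_force: [-0.4, 0.6, -1.8]
gripper_width: 0.272
```

Request:
{"method": "carry_out", "body": {
  "deltas": [
    [[0,0,0.1],[0,0,0],1.5],
    [[0,0,0],[0,0,0],1.5]
  ]
}}

```text
t: 9.12
tool_pos: [430.3, -195.2, 45.1]
ee_rot: [0.997, 2.979, 0.0]
wrist_force: [-0.8, -0.1, 4.6]
gripper_width: 0.269
```

Request:
{"method": "carry_out", "body": {
  "deltas": [
    [[0,0,0.1],[0,0,0],1.5],
    [[0,0,0],[0,0,0],1.5]
  ]
}}

```text
t: 9.38
tool_pos: [430.3, -195.2, 45.0]
ee_rot: [0.997, 2.978, 0.002]
wrist_force: [-2.4, 1.3, 15.6]
gripper_width: 0.266
```

Request:
{"method": "carry_out", "body": {
  "deltas": [
    [[0,0,-0.1],[0,0,0],1.5],
    [[0,0,0],[0,0,0],1.5],
    [[0,0,0],[0,0,0],2.4],
    [[0,0,0],[0,0,0],2.7],
    [[0,0,0],[0,0,0],3.2],
    [[0,0,0],[0,0,0],4.0],
    [[0,0,0],[0,0,0],5.0],
    [[0,0,0],[0,0,0],5.5]
  ],
  "force": 20
}}

```text
t: 10.38
tool_pos: [430.2, -195.1, 44.8]
ee_rot: [-0.997, -2.979, 0.0]
wrist_force: [0.4, -0.4, 0.5]
gripper_width: 0.643
```

```bash
python3 -c "
from look import *
st,im,d,c=run('w7',[])
for v in range(258,345,8): print(v,c[v,275].round(1),c[v,262].round(1))"
```

```text
pos [ 430.2 -195.1   44.8] yaw_y 53.0 z [-0. -0. -1.] F [ 0.4 -0.4  0.5] w 0.643 q [ 0.11  0.64  0.3   2.3  -0.68  0.29  1.94]
258 [ 426.6 -190.7   35. ] [ 423.3 -195.7   34. ]
266 [ 426.9 -191.    43.1] [ 423.7 -195.7   42.6]
274 [ 427.2 -191.3   50.5] [ 423.3 -195.    52.5]
282 [ 427.3 -191.4   57.9] [ 423.8 -195.2   58.9]
290 [ 427.  -191.3   65.2] [ 423.8 -195.    65.9]
298 [ 426.9 -191.3   71.6] [ 423.8 -194.7   72.5]
306 [ 427.6 -191.8   75.9] [ 424.9 -195.4   75.8]
314 [ 429.9 -193.5   76.2] [ 426.8 -196.9   77. ]
322 [ 432.4 -195.4   76.3] [ 429.7 -199.1   76.2]
330 [ 434.7 -197.1   76.8] [ 432.3 -201.1   76.1]
338 [ 437.8 -199.4   75.9] [ 434.9 -203.    76.1]
```

View pics/w7.png

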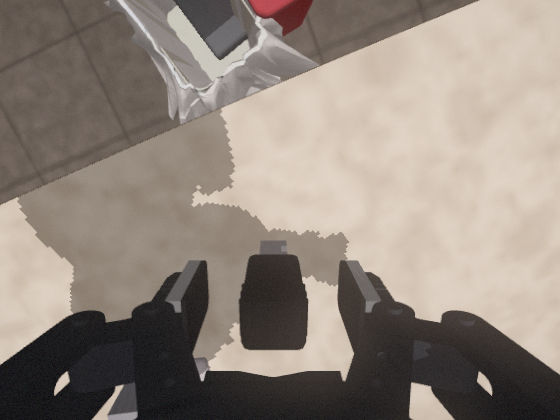

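```bash
python3 - <<'E'
from h import *
P=[]
for n in ['scene','side']:
    z=np.load(f'pics/{n}0.npz');P.append(cloud(n,z['d'])[z['d']>0])
p=np.vstack(P)
sx=np.array([.906,-.423]);sy=np.array([.423,.906])
rel=p[:,:2]-[521.5,-329]
a=rel@sx;b=rel@sy
for lo,hi in [(75,115),(115,160),(160,400)]:
    m=(p[:,2]>lo)&(p[:,2]<hi)&(abs(a)<200)&(abs(b)<160)&(np.hypot(a,b)>(40 if lo<115 else 0))&(np.hypot(a+60,b)>20)
    q=np.c_[a,b,p[:,2]][m]; r=np.hypot(q[:,0],q[:,1]);o=np.argsort(r)[:400:40];print(lo,len(q));print(q[o].round(0))
E
```

```text
75 1132
[[-46.  15.  84.]
 [150.   8.  88.]
 [149.  30.  92.]
 [152.   1.  82.]
 [151.  26.  98.]
 [143.  58.  96.]
 [144.  57. 111.]
 [144.  61.  84.]
 [156. -26. 112.]
 [156. -30. 111.]]
115 1596
[[145.  -9. 130.]
 [149. -16. 138.]
 [149. -22. 137.]
 [152.   8. 130.]
 [153.  11. 153.]
 [150. -37. 138.]
 [156.  -8. 117.]
 [155.  29. 130.]
 [157.  28. 132.]
 [159.  25. 122.]]
160 3204
[[143.  -1. 255.]
 [147. -12. 254.]
 [149.   0. 187.]
 [150.   4. 264.]
 [147. -34. 210.]
 [149. -21. 177.]
 [150.  17. 265.]
 [152.  -1. 174.]
 [152. -13. 268.]
 [150. -29. 180.]]
```

Request:
{"method": "carry_out", "body": {
  "deltas": [
    [[0,0,-2.0],[0,0,0],5.5],
    [[0,0,-4.0],[0,0,0],5.5],
    [[0,0,-5.0],[0,0,0],6],
    [[0,0,-2.0],[0,0,0],6]
  ]
}}

```text
t: 10.92
tool_pos: [431.1, -195.7, 177.1]
ee_rot: [0.996, 2.976, 0.0]
wrist_force: [-0.3, -0.5, 0.1]
gripper_width: 0.704
```

Request:
{"method": "carry_out", "body": {
  "deltas": [
    [[0,0,0],[0,0,9.75],6],
    [[0,0,0],[0,0,9.75],6],
    [[0,0,0],[0,0,9.75],6],
    [[0,0,0],[0,0,9.75],6],
    [[0,0,0],[0,0,9.75],6],
    [[0,0,0],[0,0,9.75],6],
    [[0,0,0],[0,0,9.75],6],
    [[0,0,0],[0,0,9.75],6]
  ]
}}

```text
t: 11.92
tool_pos: [430.1, -194.8, 174.8]
ee_rot: [-2.654, -1.681, -0.0]
wrist_force: [-0.3, -0.3, 0.2]
gripper_width: 0.704
```

```bash
python3 -c "
from look import *
run('w8',[('fin',107,114,521,-329)])"
```

```text
pos [ 430.1 -194.8  174.8] yaw_y -25.31 z [-0.  0. -1.] F [-0.3 -0.3  0.2] w 0.704 q [-0.39  0.58  1.02  2.24 -0.77  0.73  0.73]
fin none
```

Request:
{"method": "carry_out", "body": {
  "deltas": [
    [[-2.05,3.5,0],[0,0,0],6],
    [[-2.05,3.5,0],[0,0,0],6],
    [[-2.05,3.5,0],[0,0,0],6],
    [[-2.05,3.5,0],[0,0,0],6],
    [[0,0,0],[0,0,0],5],
    [[0,0,0],[0,0,0],5]
  ]
}}

```text
t: 12.72
tool_pos: [521.6, -327.8, 174.3]
ee_rot: [-2.647, -1.688, 0.0]
wrist_force: [-0.2, -0.5, -0.7]
gripper_width: 0.586
```

```bash
python3 -c "
from look import *
run('w9',[('fin',107,114,521,-329)])"
```

```text
pos [ 521.6 -327.8  174.3] yaw_y -24.96 z [-0.001  0.002 -1.   ] F [-0.2 -0.5 -0.7] w 0.586 q [-0.12  0.73  0.95  1.93 -0.76  0.9   0.79]
fin 746 (np.float64(276.0), np.float64(231.0)) [ 522.9 -327.9  110.1] ((522.8806762695312, -328.3443603515625), (25.19553565979004, 11.66366195678711), 64.863037109375)
```

View pics/w9.png

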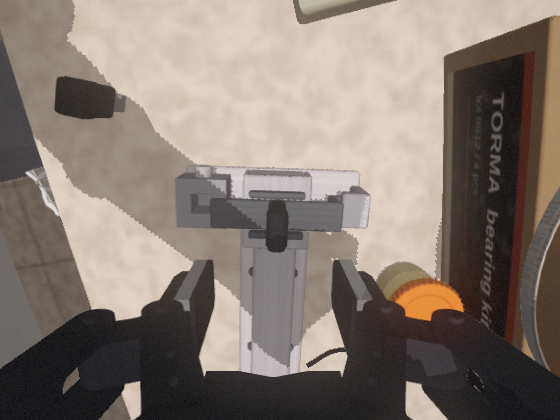

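Request:
{"method": "carry_out", "body": {
  "deltas": [
    [[0,0.14,2.0],[0,0,0],5],
    [[0,0,3.0],[0,0,0],5],
    [[0,0,3.0],[0,0,0],5],
    [[0,0,1.3],[0,0,0],4.5],
    [[0,0,0.5],[0,0,0],4],
    [[0,0,0],[0,0,0],4]
  ]
}}

```text
t: 13.52
tool_pos: [523.8, -329.3, 77.1]
ee_rot: [2.649, 1.688, 0.0]
wrist_force: [0.6, -0.4, 0.1]
gripper_width: 0.465
```

Request:
{"method": "carry_out", "body": {
  "deltas": [
    [[0,0,0],[0,0,0],2.5],
    [[0,0,0],[0,0,0],0.6],
    [[0,0,0],[0,0,0],0.6],
    [[0,0,0],[0,0,0],0.6],
    [[0,0,0],[0,0,0],0.6]
  ],
  "force": 60
}}

```text
t: 14.15
tool_pos: [523.6, -329.3, 77.8]
ee_rot: [2.652, 1.685, 0.002]
wrist_force: [-1.1, 1.4, 5.4]
gripper_width: 0.131
```

```bash
python3 -c "
from look import *
run('w10',[('fin',107,114,521,-329)])"
```

```text
pos [ 523.6 -329.3   77.8] yaw_y -25.15 z [ 0.001  0.001 -1.   ] F [-1.1  1.4  5.4] w 0.131 q [-0.03  0.83  0.81  1.98 -0.91  0.75  0.9 ]
fin 2561 (np.float64(272.0), np.float64(309.0)) [ 523.9 -326.1  110.3] ((526.4281005859375, -325.3633728027344), (31.069257736206055, 29.118711471557617), 11.031042098999023)
```

View pics/w10.png

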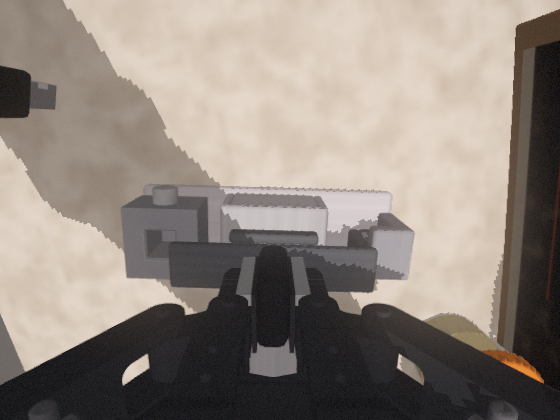

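Request:
{"method": "carry_out", "body": {
  "deltas": [
    [[0,-0.3,0],[0,0,0],0.6],
    [[0,-0.3,0],[0,0,0],0.6],
    [[0,-0.3,0],[0,0,0],0.6],
    [[0,-0.3,0],[0,0,0],0.6],
    [[0,-0.1,0],[0,0,0],0.6],
    [[0,0,0],[0,0,0],0.6],
    [[0,0,0],[0,0,0],0.6]
  ]
}}

```text
t: 15.08
tool_pos: [516.7, -325.9, 77.9]
ee_rot: [2.643, 1.682, 0.006]
wrist_force: [7.1, -2.8, -1.3]
gripper_width: 0.133
```

```bash
python3 -c "
from look import *
run('w11',[('fin',107,114,511,-324)])"
```

```text
pos [ 516.7 -325.9   77.9] yaw_y -25.03 z [ 0.008 -0.006 -1.   ] F [ 7.1 -2.8 -1.3] w 0.133 q [-0.04  0.82  0.81  2.   -0.92  0.73  0.92]
fin 2554 (np.float64(272.0), np.float64(309.0)) [ 516.9 -322.6  110.2] ((519.2227172851562, -321.88775634765625), (30.51761817932129, 29.538206100463867), 11.024279594421387)
```

View pics/w11.png

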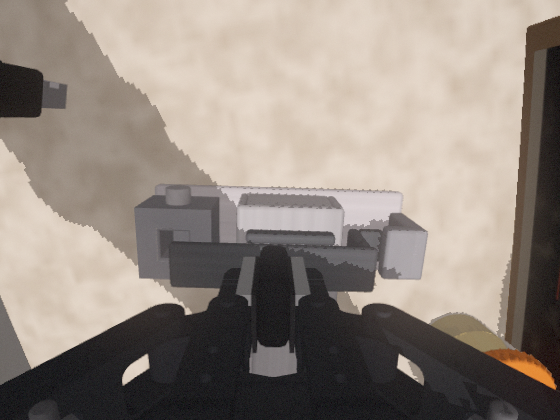

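Request:
{"method": "carry_out", "body": {
  "deltas": [
    [[0,-0.3,0],[0,0,0],0.6],
    [[0,-0.3,0],[0,0,0],0.6],
    [[0,0,0],[0,0,0],0.6]
  ]
}}

```text
t: 15.5
tool_pos: [512.1, -323.5, 77.9]
ee_rot: [2.641, 1.682, 0.007]
wrist_force: [9.1, -4.3, -2.0]
gripper_width: 0.128
```

```bash
python3 -c "
from look import *
run('w12',[('fin',107,114,511,-324)])"
```

```text
pos [ 512.1 -323.5   77.9] yaw_y -25.02 z [ 0.009 -0.006 -1.   ] F [ 9.1 -4.3 -2. ] w 0.128 q [-0.04  0.82  0.81  2.01 -0.93  0.72  0.93]
fin 2522 (np.float64(273.0), np.float64(309.0)) [ 512.3 -320.3  110.2] ((514.7927856445312, -319.43695068359375), (30.640005111694336, 29.965959548950195), 12.744592666625977)
```

Request:
{"method": "carry_out", "body": {
  "deltas": [
    [[0,-0.1,0],[0,0,0],0.6],
    [[0,0,0],[0,0,0],0.6],
    [[-0.07,0,-0.41],[0,1.12,0],0.6],
    [[-0.07,0,-0.41],[0,1.12,0],0.6],
    [[-0.07,0,-0.41],[0,1.12,0],0.6],
    [[-0.07,0,-0.41],[0,1.12,0],0.6]
  ],
  "force": 80
}}

```text
t: 16.3
tool_pos: [510.2, -326.1, 94.3]
ee_rot: [-2.622, -1.669, -0.11]
wrist_force: [9.6, -3.3, -3.3]
gripper_width: 0.124
```

```bash
python3 -c "
from look import *
st,im,d,c=run('w13',[])"
```

```text
pos [ 510.2 -326.1   94.3] yaw_y -25.06 z [ 0.043  0.065 -0.997] F [ 9.6 -3.3 -3.3] w 0.124 q [ 0.02  0.78  0.78  2.   -0.93  0.78  0.96]
```

View pics/w13.png

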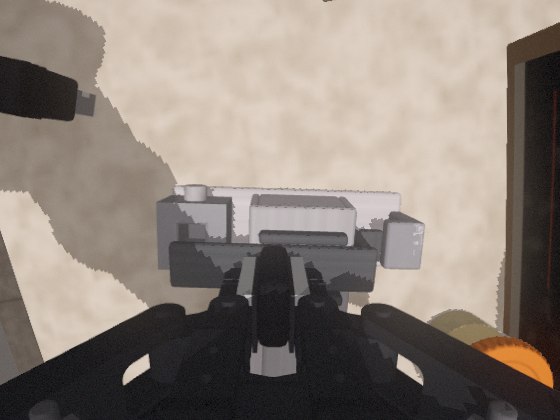

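Rising freely (about 3 N, as expected); the arm follows the fin. Continuing along the arc.

Request:
{"method": "carry_out", "body": {
  "deltas": [
    [[-0.14,0,-0.82],[0,2.25,0],0.6],
    [[-0.14,0,-0.82],[0,2.25,0],0.6],
    [[-0.14,0,-0.82],[0,2.25,0],0.6],
    [[-0.14,0,-0.82],[0,2.25,0],0.6],
    [[-0.14,0,-0.82],[0,2.25,0],0.6],
    [[-0.14,0,-0.82],[0,2.25,0],0.6],
    [[0,0,0],[0,0,0],0.6],
    [[0,0,0],[0,0,0],0.6]
  ]
}}

```text
t: 17.35
tool_pos: [502.6, -341.3, 141.0]
ee_rot: [-2.495, -1.587, -0.402]
wrist_force: [9.8, -2.9, -2.7]
gripper_width: 0.129
```

```bash
python3 -c "
from look import *
st,im,d,c=run('w14',[])
s,ds=eyes.read_camera('scene');save('scene14',s)
print(np.linalg.norm(st['qd']))
z=s[120:300,220:440];save('scene14c',cv2.resize(z,None,fx=3.5,fy=3.3,interpolation=cv2.INTER_CUBIC))
s,ds=eyes.read_camera('side');save('side14',s)
"
```

```text
pos [ 502.6 -341.3  141. ] yaw_y -25.18 z [ 0.14   0.274 -0.952] F [ 9.8 -2.9 -2.7] w 0.129 q [ 0.2   0.72  0.72  1.93 -0.93  1.01  1.05]
0.006644995001181043
```

View pics/w14.png

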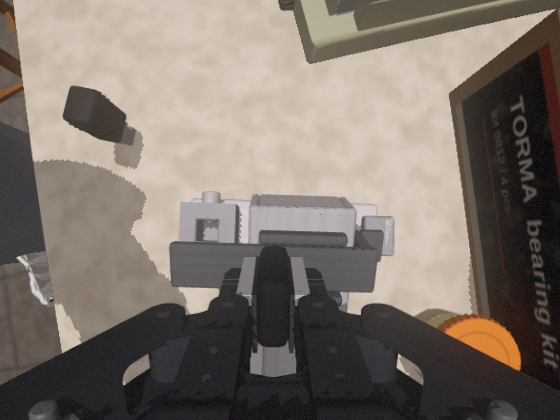

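View pics/scene14c.png

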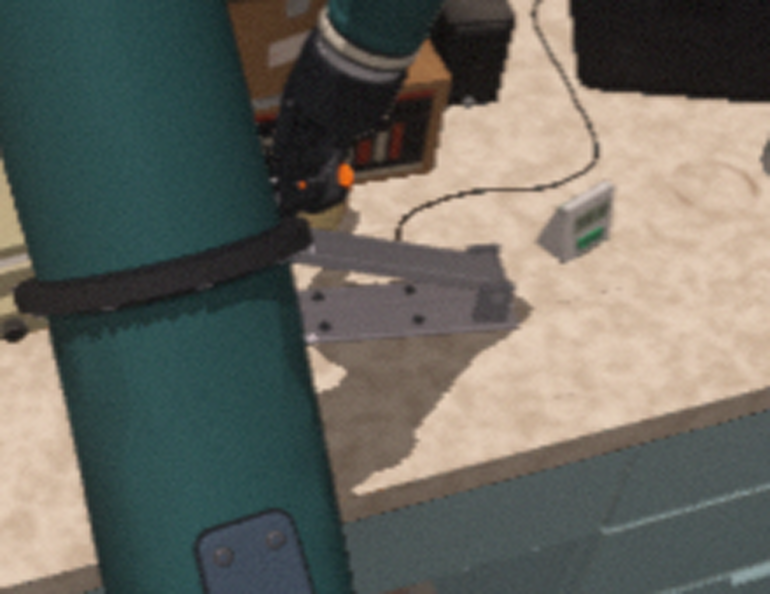

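View pics/side14.png

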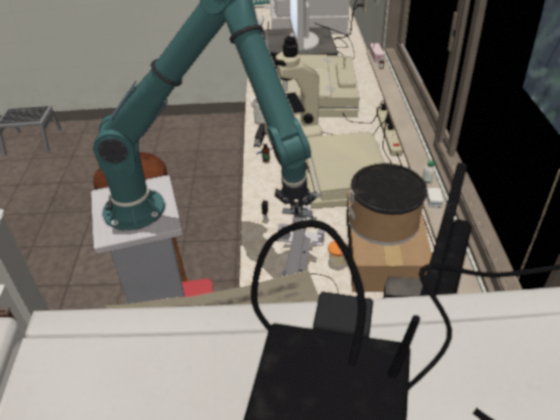

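Request:
{"method": "carry_out", "body": {
  "deltas": [
    [[0,0,0],[0,0,0],0.6],
    [[0,0,0],[0,0,0],0.6],
    [[0,0,0],[0,0,0],0.6],
    [[0,0,0],[0,0,0],0.6]
  ]
}}

```text
t: 18.0
tool_pos: [502.7, -341.3, 140.9]
ee_rot: [-2.495, -1.587, -0.401]
wrist_force: [9.3, -3.2, -2.6]
gripper_width: 0.126
```

```bash
python3 -c "
from look import *
st,im,d,c=run('w15',[])
# arm end top under/in front of fin (white block) and plug top
for uv in [(300,205),(300,215),(300,260),(88,95),(88,110)]: print(uv,c[uv[1],uv[0]].round(1))
job.close_job()"
```

```text
pos [ 502.7 -341.3  140.9] yaw_y -25.16 z [ 0.14   0.274 -0.952] F [ 9.3 -3.2 -2.6] w 0.126 q [ 0.2   0.72  0.72  1.93 -0.93  1.01  1.05]
(300, 205) [ 527.4 -317.   129.1]
(300, 215) [ 524.9 -321.3  133.8]
(300, 260) [ 515.4 -337.9  151.7]
(88, 95) [ 442.  -195.4   76.2]
(88, 110) [ 438.5 -204.9   77.1]
the job is handed in; nothing more can be done
```

I pulled the plug out of its socket and stood it upright on the worktop at about (430, −195) mm, clear of the stand. I then pulled the latch about 13 mm towards the empty socket and lifted the arm by its fin. The job was handed in at about 18 s with the arm held up, still, in the gripper.

**Last checks:**
- **Lift:** the TCP rose 63 mm and the tool tilted about 18°, so the ball end is roughly 6 cm off the ball. This comes from the tool's motion; the depth readings I took agree roughly, but I did not measure the arm's end point itself.
- **Hold:** the pose stayed within 0.1 mm over the last half second. The grip is on the fin at about 11 mm opening, and the wrist feels about 10 N from the spring and 3 N from the arm's weight.
- **Plug:** its top reads 76–77 mm above the worktop, which matches a 76 mm plug standing.
- **Cup, timer and bottle:** I kept the gripper clear of them and saw no change in the pictures; I did not measure their positions again.

**Disagreements along the way:**
- The plug sat turned about 13° from the stand's axes, so I gripped it at its own angle.
- Pulling it out took up to 30 N at the wrist, more than the stated 10–16 N. I put that down to rubbing in the socket.
- Setting it down briefly reached about 16 N, which I eased off before opening the fingers.
- The first 13 mm latch command moved it only about 8 mm because the arm gives under load. I added 6 mm, which brought it to 12.9 mm, and another 1 mm just before lifting.

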